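# Sort wound coils onto their own stands

### The arm

A 7-joint arm with a two-finger parallel gripper is mounted at the origin on the work surface. World frame = base frame: x ahead of the robot, y to its left, z up, the work surface at z = 0. Lengths are in m, angles in rad, forces in N, time in s.
With the tool pointing down it reaches from about 0.425 to 0.875 m from the base axis. Payload 4.7 kg.
Tool frame: the origin (TCP) lies between the finger pads; the fingertips stand 14 mm ahead of it and the grasp point (between the pads) lies 5 mm behind it; z points along the fingers, y is the line along which they close (so a half turn about z gives the same grasp; the last joint's range is limited). The gripper opens to 87 mm and grips with 3 to 60 N. Pads are 19 mm wide; open, the fingers measure 117 mm over their backs; the gripper's body (75 mm by 190 mm) begins 51 mm behind the grasp point.
Start: joints at [-1.13, 0.321, -0.07, 1.45, 0.023, 1.371, -0.057], TCP at [0.269, 0.592, 0.237] pointing down, gripper open.
Joint ranges: [-2.86, 2.86], [-0.3, 2.09], [-1.38, 1.24], [0.06, 2.45], [-1.56, 4.7], [0.09, 2.05], [-2.69, 2.69]. Speed limits (rad/s): [2.57, 2.57, 3.14, 3.14, 3.14, 3.14, 3.14].

### API

Orientations are given as a rotation vector (axis times angle).
In Python, from bench import ctrl gives the robot as it stands.
- The arm moves only by the tool step_arm, never from a script. Its argument "commands" is a list of rows, each an object with "travel": the shift along the tool's x, y, z in m, a list of three; "turn": the turn, a rotation vector about the tool's x, y, z in degrees, a list of three. A call has 1 to 5 rows; each row is the pose to reach, as a shift and turn from the pose commanded when the call began, along the tool's axes at that moment; what a row does not reach only later rows make up. A row lasts 1/10 s, in which the tool goes at most 50 mm and 8.59 degrees, less where a joint would pass 70% of its speed; a pose out of reach is approached as far as the arm can. A call with a gripper value outside its range is refused whole. "gripper" is the opening, from 0 (shut) to 1 (fully open), set as the call begins (left out, the last holds). The fingers move at their own pace and stop on an object; "force" is the grip in N (left out, the last holds). Time passes only in rows, so rows that repeat a pose let the fingers close. It gives the time, the measured TCP pose, the force, the opening and the grip force at its end, in the units of the state.
- ctrl.get_state(): the state, without advancing time (a new reading comes with each control period).
- ctrl.get_image(name): name is "scene" or "top"; returns the picture (420x560x3 uint8, red, green, blue); there is no depth.
- ctrl.camera_model(name): a dict with "fx", "fy", "cx", "cy" (pixels), "R" (3x3) and "t" (3): a world point X has camera coordinates R X + t. Camera axes: x right, y down, z forward; pixel columns grow to the right and rows downward; lengths in m; the calibration is good to about 2 mm. A picture is of the moment at which its call begins. camera_model takes no time and is no camera call.
- ctrl.close_job(): hands the job in; it is judged then, once.
The state is a dict: "time": time; "joint_positions": joint angles; "qd": joint speeds; "joint_torque": joint torques, N m; "position": TCP position; "tool_rot": TCP orientation; "ft_force": force on the tool from outside, world axes, zero at the start; "torque": the same for the moment, N m; "grip_width": opening from 0.0 (shut) to 1.0 (fully open); "grip_force": force on a finger pad.
Only numpy, scipy, OpenCV 4.12 (cv2) and the standard library are available. Lean on these libraries where they do the work, as an engineer would, in place of code of your own. Each camera call takes 0.05 s, during which the arm holds its last target. There are 200 camera calls.

### The job

The three wound coils sit on each other's stands. Put each over the post of its own square stand, lying flat on the plate: the smallest coil on the smallest square plate, the middle one on the middle plate and the largest on the largest plate, using the empty round stand to park a coil on the way. Never put a coil down on the bench or drop it, and leave the spool, the tin and the pliers where they are.

Things in the scene. Friction and masses are not known exactly. Their poses are not given: they have to be found in the camera images.
- coil_small: loose smallest wound coil: ring of copper winding between white toothed plastic flanges, axis upright, 42 mm outside diameter, 30 mm hole right through, 32 mm tall, about 80 g; safe to grip across its outside diameter at any yaw. It starts seated over the post of a stand that is not its own. Origin on its axis at the underside (12 mm above the bench when seated on a stand); z along the axis.
- coil_medium: loose middle-sized wound coil: ring of copper winding between white toothed plastic flanges, axis upright, 54 mm outside diameter, 34 mm hole right through, 32 mm tall, about 140 g; safe to grip across its outside diameter at any yaw. It starts seated over the post of a stand that is not its own. Origin on its axis at the underside (12 mm above the bench when seated on a stand); z along the axis.
- coil_large: loose largest wound coil: ring of copper winding between white toothed plastic flanges, axis upright, 66 mm outside diameter, 40 mm hole right through, 32 mm tall, about 220 g; safe to grip across its outside diameter at any yaw. It starts seated over the post of a stand that is not its own. Origin on its axis at the underside (12 mm above the bench when seated on a stand); z along the axis.
- stand_small: fixed stand: a bare plywood square plate 76 mm by 76 mm, 12 mm thick, lying flat, with an upright steel post 12 mm in diameter at its centre whose top is 48 mm above the bench. Home of the smallest coil. Origin at the centre of the plate's underside, on the bench (z = 0), on the post's axis; z up, x and y along the plate's sides.
- stand_medium: fixed stand: a bare plywood square plate 98 mm by 98 mm, 12 mm thick, lying flat, with an upright steel post 12 mm in diameter at its centre whose top is 48 mm above the bench. Home of the middle-sized coil. Origin at the centre of the plate's underside, on the bench (z = 0), on the post's axis; z up, x and y along the plate's sides.
- stand_large: fixed stand: a bare plywood square plate 120 mm by 120 mm, 12 mm thick, lying flat, with an upright steel post 12 mm in diameter at its centre whose top is 48 mm above the bench. Home of the largest coil. Origin at the centre of the plate's underside, on the bench (z = 0), on the post's axis; z up, x and y along the plate's sides.
- stand_round: fixed stand: a bare plywood round disc 96 mm in diameter, 12 mm thick, lying flat, with an upright steel post 12 mm in diameter at its centre whose top is 48 mm above the bench. Empty at the start: the parking place, no coil's home. Origin at the centre of the plate's underside, on the bench (z = 0), on the post's axis; z up, yaw has no meaning.
- spool: loose bystander: standing wire spool, black plastic ends, 50 mm diameter, 45 mm tall, 250 g; to be left alone. Origin at the centre of its underside.
- tin: loose bystander: closed tin with a blue band, 60 mm diameter, 60 mm tall, 300 g; to be left alone. Origin at the centre of its underside.
- pliers: loose bystander: pliers with green handles lying flat, 160 mm long along x (jaws to +x), 55 mm wide, 12 mm tall; to be left alone. Origin at the pivot, underside.
Mind the look-alikes: they are no part of the job. Leave any blue or pink look-alike of the coil_large alone. Leave any pink look-alike of the coil_medium alone.

How it is judged:
By the outcome, as a careful person would: the job done as asked, in the order asked, and still so for the second after the job is handed in, with the robot touching nothing.
It also fails if it takes over 99 s, if anything falls off the work surface, if the arm or the gripper's body presses on something with over 40 N, if the wrist force passes 120 N, or if a joint passes its speed limit or range.

## Working session

There is one attempt and no reset: what is moved stays moved. The work goes in short steps, Python scripts to look and compute and a tool call to move; the robot and the scene stay as the last step left them, time stands still between calls to the robot, and variables do not carry over. Pictures are saved under pics/ and viewed, at most 14 in all, crops included, and the job is handed in when it is done.

Besides the shell and the picture viewer there is one more tool, called after "Request:" as name(argument=value, ...) on one line, values as JSON. step_arm: Moves the arm, as the interface text tells. Its arguments: {"type":"object","properties":{"commands":{"type":"array"},"gripper":{"type":"number"},"force":{"type":"number"}},"required":["commands"]}

```bash
mkdir -p pics; ls
python3 - <<'E'
from bench import ctrl
import cv2
for n in("scene","top"):
    im=ctrl.get_image(n); cv2.imwrite(f"pics/{n}0.png",im[:,:,::-1]); m=ctrl.camera_model(n); print(n,m)
s=ctrl.get_state(); print({k:s[k] for k in("time","position","tool_rot","ft_force","grip_width")})
E
```

```text
pics
scene {'fx': 543.2342557392338, 'fy': 543.2342557392338, 'cx': 273.11080622219237, 'cy': 211.08013481389338, 'R': array([[ 0.81952954,  0.57298855, -0.00744642],
       [ 0.40725286, -0.59152583, -0.69587521],
       [-0.40313328,  0.56725771, -0.71812412]]), 't': array([-0.50709947, -0.16406149,  1.53323404])}
top {'fx': 468.749798531527, 'fy': 468.749798531527, 'cx': 274.22366641088007, 'cy': 208.00215663199552, 'R': array([[ 1.72431271e-02, -9.99845182e-01,  3.50512561e-03],
       [-9.75963544e-01, -1.75927795e-02, -2.17222593e-01],
       [ 2.17250628e-01,  3.24721945e-04, -9.76115802e-01]]), 't': array([0.0246796 , 0.55856001, 1.09390107])}
{'time': 0.1, 'position': array([0.26891116, 0.59123811, 0.2355434 ]), 'tool_rot': array([-6.65178877e-01, -3.07009345e+00,  2.76144163e-03]), 'ft_force': array([-0.04584039,  0.07049109, -0.4057827 ]), 'grip_width': 1.0016372151801634}
```

View pics/scene0.png

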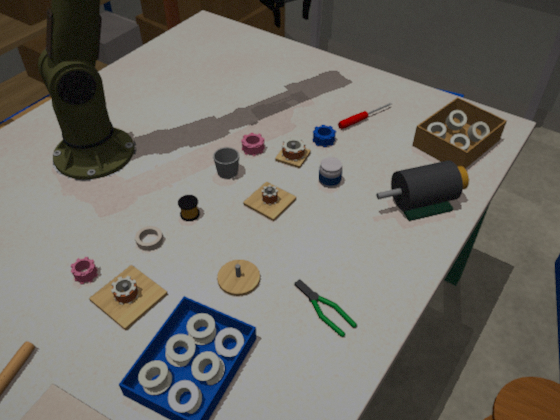

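View pics/top0.png

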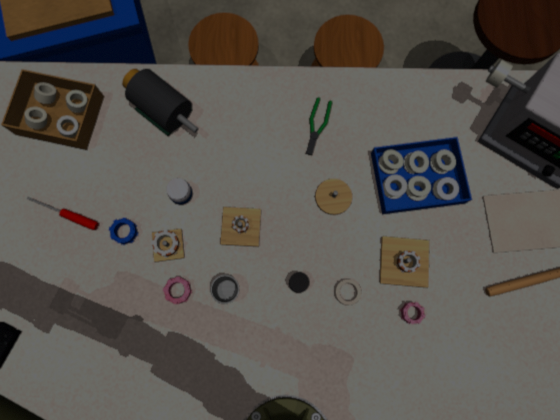

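The top view shows the large coil at (167,243) on the small plate, the small coil at (241,225) on the middle plate and the medium coil at (408,261) on the large plate. The round stand is empty at (334,196).

Possible confusions:
- **Large coil (167,243):** blue ring (123,231) and pink ring (177,290).
- **Medium coil (408,261):** pink ring (413,312).
- **Other white rings:** (347,291), plus those in the two trays.

I choose the copper and white coils on the plates, and check them in one crop.

```bash
cat > h.py <<'E'
import numpy as np, cv2
from bench import ctrl
def ray(n,uv,z):
    m=ctrl.camera_model(n); R=np.array(m["R"]);t=np.array(m["t"])
    d=R.T@np.array([(uv[0]-m["cx"])/m["fx"],(uv[1]-m["cy"])/m["fy"],1]); c=-R.T@t
    return c+d*(z-c[2])/d[2]
def proj(n,X):
    m=ctrl.camera_model(n); p=np.array(m["R"])@np.array(X)+m["t"]
    return np.array([m["cx"]+m["fx"]*p[0]/p[2],m["cy"]+m["fy"]*p[1]/p[2]])
def wood(im,uv,r):
    hsv=cv2.cvtColor(im,cv2.COLOR_RGB2HSV)
    m=cv2.inRange(hsv,(10,70,90),(28,255,255)); k=np.zeros_like(m)
    cv2.circle(k,tuple(map(int,uv)),r,255,-1); m&=k
    cs=[c for c in cv2.findContours(m,cv2.RETR_EXTERNAL,cv2.CHAIN_APPROX_NONE)[0] if len(c)>12]
    return cv2.convexHull(np.vstack(cs))
E
python3 - <<'E'
from h import *
S={"small":((167,243),(293,150),25,18),"medium":((241,226),(270,200),32,28),"large":((405,262),(129,295),40,40),"round":((334,196),(239,276),26,26)}
rows=[]
for j,n in enumerate(("top","scene")):
    im=cv2.cvtColor(cv2.imread(f"pics/{n}0.png"),cv2.COLOR_BGR2RGB); r=[]
    for k,v in S.items():
        h=wood(im,v[j],v[2+j]+8)
        if k=="round": c=cv2.fitEllipse(h)[0]; w=ray(n,c,.012); e=""
        else:
            pts=np.array([ray(n,p[0],.012)[:2] for p in h],np.float32); rc=cv2.minAreaRect(pts); w=rc[0]; e=np.round(rc[1],3)
        print(n,k,np.round(w[:2],4),e)
        u,vv=v[j]; c=im[vv-25:vv+25,u-25:u+25]; c=cv2.resize(c,(200,200),interpolation=cv2.INTER_CUBIC)
        # mark post-top projection
        p=proj(n,[w[0],w[1],.048]); q=((p-[u-25,vv-25]+.5)*4).astype(int); c=c.copy(); cv2.circle(c,tuple(map(int,q)),2,(0,255,0),-1)
        r.append(c)
    rows.append(np.hstack(r))
cv2.imwrite("pics/crop.png",np.vstack(rows)[:,:,::-1])
E
```

```text
top small [0.4691 0.3031] [0.075 0.075]
top medium [0.5204 0.1199] [0.098 0.098]
top large [ 0.4379 -0.2957] [0.118 0.119]
top round [ 0.6041 -0.1186] 
scene small [0.4737 0.3015] [0.075 0.075]
scene medium [0.5238 0.1174] [0.102 0.098]
scene large [ 0.4405 -0.2961] [0.12 0.12]
scene round [ 0.6075 -0.1202]
```

View pics/crop.png

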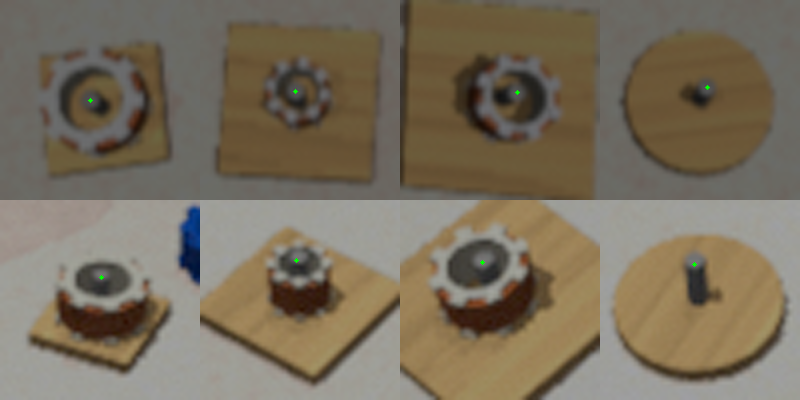

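The crop shows copper and white coils on all three plates, and the green marks fall on the post tips, so the choice holds. Next I read the rim centres by ray.

Run:
```python
from h import *
S={"large":((167,243),(293,150),(94,99),(102,81)),"small":((241,226),(270,200),(97.5,91),(99,62)),"medium":((405,262),(129,295),(116,97),(80,60))}
for k,(a,b,p,q) in S.items():
    w=[ray(n,np.array(c)-25+np.array(e)/4-.5,.044)[:2] for n,c,e in(("top",a,p),("scene",b,q))]
    print(k,np.round(w,4).tolist(),np.mean(w,0).round(4))
s=ctrl.get_state()
from scipy.spatial.transform import Rotation as Ro
R=Ro.from_rotvec(s["tool_rot"]).as_matrix(); print(R.round(3),s["position"])
```

```text
large [[0.4707, 0.3017], [0.4736, 0.303]] [0.4722 0.3024]
small [[0.5216, 0.1192], [0.5233, 0.1203]] [0.5224 0.1197]
medium [[0.4358, -0.2958], [0.4353, -0.2943]] [ 0.4356 -0.295 ]
[[-0.91   0.414 -0.001]
 [ 0.414  0.91  -0.002]
 [-0.    -0.002 -1.   ]] [0.26891116 0.59123811 0.2355434 ]
```

Request:
step_arm(commands=[{"travel":[-0.038,-0.022,0]},{"travel":[-0.076,-0.044,0]},{"travel":[-0.114,-0.067,0.01]},{"travel":[-0.152,-0.09,0.02]},{"travel":[-0.19,-0.112,0.03]}], gripper=1.0, force=20)

```text
$.commands[0]: bad value
```

Request:
step_arm(commands=[{"travel":[-0.038,-0.022,0.01]},{"travel":[-0.076,-0.045,0.02]},{"travel":[-0.114,-0.067,0.04]},{"travel":[-0.114,-0.067,0.055]},{"travel":[-0.114,-0.067,0.055]}])

```text
$.commands[0]: bad value
```

Request:
step_arm(commands=[{"travel":[-0.038,-0.022,0],"turn":[0,0,0]},{"travel":[-0.076,-0.044,0],"turn":[0,0,0]},{"travel":[-0.114,-0.067,0.01],"turn":[0,0,0]},{"travel":[-0.152,-0.09,0.02],"turn":[0,0,0]},{"travel":[-0.19,-0.112,0.03],"turn":[0,0,0]}], gripper=1.0, force=20)

```text
time: 0.6
position: [0.3963, 0.4092, 0.2059]
tool_rot: [-0.665, -3.07, 0.0]
ft_force: [0.4, 1.2, -0.8]
grip_width: 1.0
grip_force: 0.0
```

Request:
step_arm(commands=[{"travel":[-0.038,-0.022,0.01],"turn":[0,0,0]},{"travel":[-0.076,-0.044,0.02],"turn":[0,0,0]},{"travel":[-0.113,-0.066,0.04],"turn":[0,0,0]},{"travel":[-0.113,-0.066,0.075],"turn":[0,0,0]},{"travel":[-0.113,-0.066,0.095],"turn":[0,0,0]}])

```text
time: 1.1
position: [0.4712, 0.3014, 0.109]
tool_rot: [-0.671, -3.067, 0.004]
ft_force: [-1.0, -0.3, -1.3]
grip_width: 0.997
grip_force: 0.0
```

```bash
cat >> h.py <<'E'
from scipy.spatial.transform import Rotation as Ro
def go(x,y,z):
    s=ctrl.get_state(); p=s["position"]; R=Ro.from_rotvec(s["tool_rot"]).as_matrix()
    print("t",round(s["time"],2),"pos",p.round(4),"shift",(R.T@(np.array([x,y,z])-p)).round(4),"w",round(float(s["grip_width"]),3),"F",s["ft_force"].round(1))
E
python3 - <<'E'
from h import *
go(.472,.3024,.033)
im=ctrl.get_image("scene"); a=cv2.resize(im[80:230,200:400],(800,600),interpolation=cv2.INTER_CUBIC)
cv2.imwrite("pics/c1.png",a[:,:,::-1])
E
```

```text
t 1.1 pos [0.4712 0.3014 0.109 ] shift [-0.0004  0.0015  0.076 ] w 0.997 F [-1.  -0.3 -1.3]
```

View pics/c1.png

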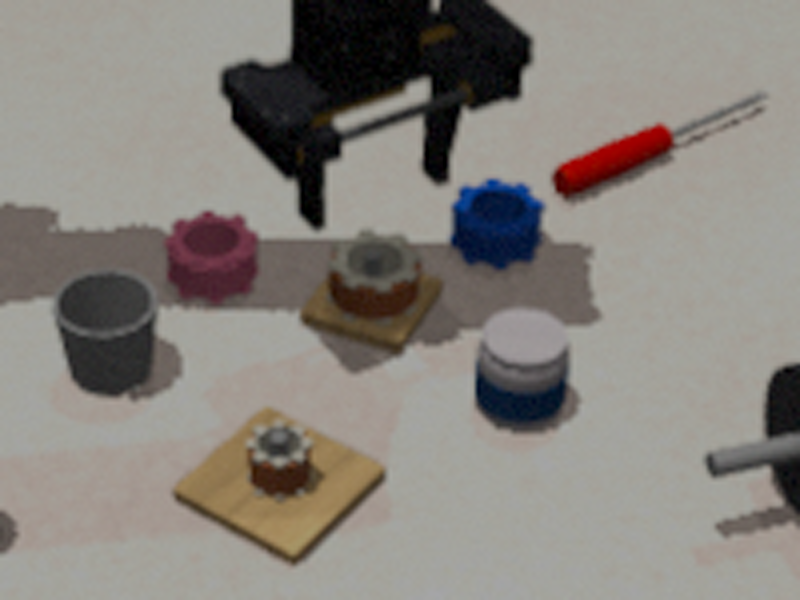

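The crop shows the open fingers straddling the copper large coil at crop (375,270), with the tin and the look-alike rings clear of them. Descending now.

Request:
step_arm(commands=[{"travel":[0,0.002,0.03],"turn":[0,0,0]},{"travel":[0,0.002,0.055],"turn":[0,0,0]},{"travel":[0,0.002,0.07],"turn":[0,0,0]},{"travel":[0,0.002,0.075],"turn":[0,0,0]},{"travel":[0,0.002,0.075],"turn":[0,0,0]}])

```text
time: 1.65
position: [0.472, 0.3061, 0.0365]
tool_rot: [-0.665, -3.07, 0.001]
ft_force: [1.0, 0.7, -0.3]
grip_width: 1.001
grip_force: 0.0
```

Request:
step_arm(commands=[{"travel":[0,0,0],"turn":[0,0,0]},{"travel":[0,0,0],"turn":[0,0,0]},{"travel":[0,0,0],"turn":[0,0,0]},{"travel":[0,0,0],"turn":[0,0,0]},{"travel":[0,0,0],"turn":[0,0,0]}], gripper=0.6, force=15)

```text
time: 2.15
position: [0.4721, 0.3052, 0.0374]
tool_rot: [-0.666, -3.07, 0.002]
ft_force: [-2.0, -2.8, 6.0]
grip_width: 0.769
grip_force: 15.0
```

Request:
step_arm(commands=[{"travel":[0,0,-0.01],"turn":[0,0,0]},{"travel":[0,0,-0.03],"turn":[0,0,0]},{"travel":[0,0,-0.06],"turn":[0,0,0]},{"travel":[0,0,-0.09],"turn":[0,0,0]},{"travel":[0,0,-0.11],"turn":[0,0,0]}], force=25)

```text
time: 2.65
position: [0.4727, 0.3068, 0.1492]
tool_rot: [0.665, 3.069, 0.004]
ft_force: [0.9, 0.3, -3.1]
grip_width: 0.763
grip_force: 25.0
```

Run:
```python
from h import *
go(.606,-.1194,.147)
```

```text
t 2.65 pos [0.4727 0.3068 0.1492] shift [-0.2978 -0.3329  0.0015] w 0.763 F [ 0.9  0.3 -3.1]
```

Request:
step_arm(commands=[{"travel":[-0.015,-0.017,0],"turn":[0,0,0]},{"travel":[-0.04,-0.045,0],"turn":[0,0,0]},{"travel":[-0.068,-0.076,0],"turn":[0,0,0]},{"travel":[-0.096,-0.107,0],"turn":[0,0,0]},{"travel":[-0.124,-0.139,0],"turn":[0,0,0]}])

```text
time: 3.15
position: [0.5277, 0.1271, 0.147]
tool_rot: [0.664, 3.07, 0.002]
ft_force: [1.2, 0.2, -2.5]
grip_width: 0.763
grip_force: 25.0
```

Request:
step_arm(commands=[{"travel":[-0.028,-0.031,0],"turn":[0,0,0]},{"travel":[-0.056,-0.063,0],"turn":[0,0,0]},{"travel":[-0.084,-0.094,0],"turn":[0,0,0]},{"travel":[-0.112,-0.125,0],"turn":[0,0,0]},{"travel":[-0.135,-0.151,0],"turn":[0,0,0]}])

```text
time: 3.65
position: [0.5882, -0.0676, 0.147]
tool_rot: [0.667, 3.069, -0.0]
ft_force: [-0.5, 1.5, -3.0]
grip_width: 0.763
grip_force: 25.0
```

Request:
step_arm(commands=[{"travel":[-0.025,-0.028,0],"turn":[0,0,0]},{"travel":[-0.039,-0.043,0],"turn":[0,0,0]},{"travel":[-0.039,-0.043,0],"turn":[0,0,0]},{"travel":[-0.039,-0.043,0],"turn":[0,0,0]}])

```text
time: 4.05
position: [0.6054, -0.1201, 0.1464]
tool_rot: [-0.666, -3.07, -0.001]
ft_force: [0.2, 0.7, -2.9]
grip_width: 0.762
grip_force: 25.0
```

Run:
```python
from h import *
go(.606,-.1194,.1)
im=ctrl.get_image("scene"); a=cv2.resize(im[180:330,140:340],(800,600),interpolation=cv2.INTER_CUBIC)
cv2.imwrite("pics/c2.png",a[:,:,::-1])
```

```text
t 4.05 pos [ 0.6054 -0.1201  0.1464] shift [-0.0003  0.0009  0.0464] w 0.762 F [ 0.2  0.7 -2.9]
```

View pics/c2.png

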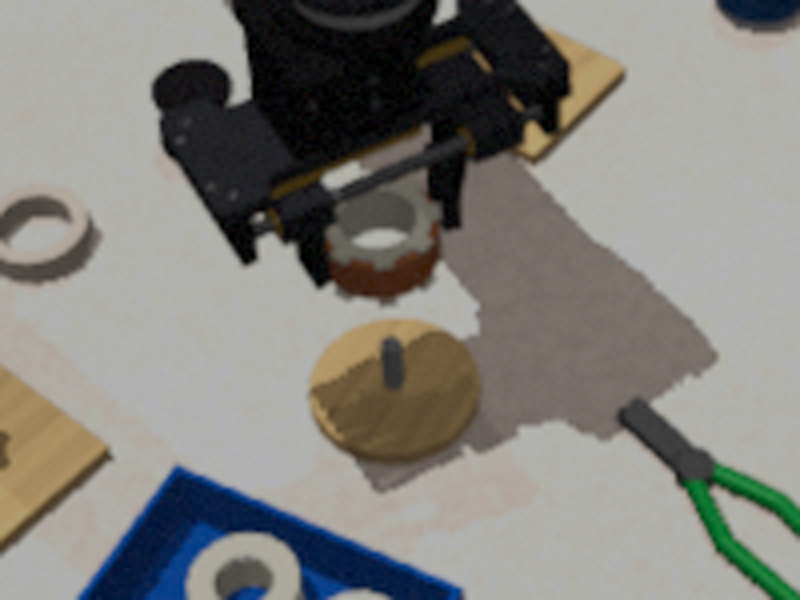

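The held coil hangs level at crop (384,240), in line above the round stand's post at (391,345). Lowering.

Request:
step_arm(commands=[{"travel":[0,0.001,0.03],"turn":[0,0,0]},{"travel":[0,0.001,0.06],"turn":[0,0,0]},{"travel":[0,0.001,0.085],"turn":[0,0,0]},{"travel":[0,0.001,0.1],"turn":[0,0,0]},{"travel":[0,0.001,0.106],"turn":[0,0,0]}])

```text
time: 4.6
position: [0.6049, -0.1177, 0.039]
tool_rot: [-0.662, -3.068, -0.001]
ft_force: [-0.5, -0.9, -1.9]
grip_width: 0.764
grip_force: 25.0
```

Request:
step_arm(commands=[{"travel":[0,0,0.001],"turn":[0,0,0]},{"travel":[0,0,0.002],"turn":[0,0,0]},{"travel":[0,0,0.002],"turn":[0,0,0]}])

```text
time: 4.9
position: [0.6069, -0.1196, 0.0399]
tool_rot: [0.665, 3.068, 0.001]
ft_force: [0.3, -1.3, -2.9]
grip_width: 0.765
grip_force: 25.0
```

Request:
step_arm(commands=[{"travel":[0,0,0.001],"turn":[0,0,0]},{"travel":[0,0,0.002],"turn":[0,0,0]},{"travel":[0,0,0.002],"turn":[0,0,0]}])

```text
time: 5.2
position: [0.6065, -0.1196, 0.0376]
tool_rot: [0.665, 3.069, 0.001]
ft_force: [-0.5, 0.5, 1.0]
grip_width: 0.764
grip_force: 25.0
```

Contact made (the force has risen from −2.9 to +1.0 N), so I release in place and then lift.

Request:
step_arm(commands=[{"travel":[0,0,0],"turn":[0,0,0]},{"travel":[0,0,0],"turn":[0,0,0]},{"travel":[0,0,0],"turn":[0,0,0]},{"travel":[0,0,0],"turn":[0,0,0]}], gripper=1.0)

```text
time: 5.6
position: [0.606, -0.1195, 0.0365]
tool_rot: [0.665, 3.07, 0.0]
ft_force: [1.1, -0.3, 1.3]
grip_width: 0.979
grip_force: 0.0
```

Request:
step_arm(commands=[{"travel":[0,0,-0.02],"turn":[0,0,0]},{"travel":[0,0,-0.05],"turn":[0,0,0]},{"travel":[0,0,-0.085],"turn":[0,0,0]},{"travel":[0,0,-0.11],"turn":[0,0,0]}])

```text
time: 6.0
position: [0.6065, -0.1198, 0.1488]
tool_rot: [0.665, 3.068, 0.0]
ft_force: [0.3, -0.2, 0.3]
grip_width: 1.0
grip_force: 0.0
```

Run:
```python
from h import *
go(.5222,.1192,.145)
```

```text
t 6.0 pos [ 0.6065 -0.1198  0.1488] shift [0.1758 0.1826 0.0036] w 1.0 F [ 0.3 -0.2  0.3]
```

Request:
step_arm(commands=[{"travel":[0.02,0.021,0],"turn":[0,0,0]},{"travel":[0.048,0.05,0],"turn":[0,0,0]},{"travel":[0.078,0.081,0],"turn":[0,0,0]},{"travel":[0.108,0.112,0],"turn":[0,0,0]},{"travel":[0.138,0.143,0],"turn":[0,0,0]}])

```text
time: 6.5
position: [0.5388, 0.0692, 0.1467]
tool_rot: [0.666, 3.07, 0.001]
ft_force: [0.8, -0.2, 0.1]
grip_width: 0.998
grip_force: 0.0
```

Request:
step_arm(commands=[{"travel":[0.025,0.026,0.01],"turn":[0,0,0]},{"travel":[0.038,0.04,0.03],"turn":[0,0,0]},{"travel":[0.038,0.04,0.04],"turn":[0,0,0]},{"travel":[0.038,0.04,0.04],"turn":[0,0,0]}])

```text
time: 6.9
position: [0.5204, 0.119, 0.1051]
tool_rot: [-0.664, -3.068, 0.004]
ft_force: [-0.3, -1.6, -0.5]
grip_width: 1.002
grip_force: 0.0
```

Run:
```python
from h import *
go(.5222,.1194,.037)
```

```text
t 6.9 pos [0.5204 0.119  0.1051] shift [-0.0016  0.0013  0.068 ] w 1.002 F [-0.3 -1.6 -0.5]
```

Request:
step_arm(commands=[{"travel":[-0.001,0.001,0.03],"turn":[0,0,0]},{"travel":[-0.001,0.001,0.055],"turn":[0,0,0]},{"travel":[-0.001,0.001,0.068],"turn":[0,0,0]},{"travel":[-0.001,0.001,0.068],"turn":[0,0,0]}])

```text
time: 7.3
position: [0.5222, 0.1185, 0.0373]
tool_rot: [-0.668, -3.067, 0.004]
ft_force: [0.3, -0.3, 1.1]
grip_width: 1.001
grip_force: 0.0
```

Request:
step_arm(commands=[{"travel":[0,0,0],"turn":[0,0,0]},{"travel":[0,0,0],"turn":[0,0,0]},{"travel":[0,0,0],"turn":[0,0,0]},{"travel":[0,0,0],"turn":[0,0,0]},{"travel":[0,0,0],"turn":[0,0,0]}], gripper=0.4, force=12)

```text
time: 7.8
position: [0.5231, 0.1206, 0.0391]
tool_rot: [0.665, 3.07, 0.001]
ft_force: [0.6, -1.1, 0.8]
grip_width: 0.632
grip_force: 0.0
```

Request:
step_arm(commands=[{"travel":[0,0,0],"turn":[0,0,0]},{"travel":[0,0,0],"turn":[0,0,0]}], force=20)

```text
time: 8.0
position: [0.5228, 0.1203, 0.0387]
tool_rot: [0.665, 3.07, -0.0]
ft_force: [-1.2, 0.7, 1.7]
grip_width: 0.468
grip_force: 20.0
```

Request:
step_arm(commands=[{"travel":[0,0,-0.01],"turn":[0,0,0]},{"travel":[0,0,-0.03],"turn":[0,0,0]},{"travel":[0,0,-0.06],"turn":[0,0,0]},{"travel":[0,0,-0.09],"turn":[0,0,0]},{"travel":[0,0,-0.11],"turn":[0,0,0]}])

```text
time: 8.5
position: [0.5236, 0.1206, 0.1514]
tool_rot: [0.665, 3.068, 0.003]
ft_force: [-0.0, 1.3, -0.2]
grip_width: 0.471
grip_force: 20.0
```

Run:
```python
from h import *
go(.4716,.3023,.147)
```

```text
t 8.5 pos [0.5236 0.1206 0.1514] shift [0.1226 0.1439 0.0045] w 0.471 F [-0.   1.3 -0.2]
```

Request:
step_arm(commands=[{"travel":[0.016,0.019,0],"turn":[0,0,0]},{"travel":[0.042,0.05,0],"turn":[0,0,0]},{"travel":[0.07,0.082,0],"turn":[0,0,0]},{"travel":[0.098,0.115,0],"turn":[0,0,0]},{"travel":[0.115,0.135,0],"turn":[0,0,0]}])

```text
time: 9.0
position: [0.4721, 0.2949, 0.1492]
tool_rot: [-0.659, -3.071, -0.003]
ft_force: [0.1, 0.1, -0.4]
grip_width: 0.466
grip_force: 20.0
```

Request:
step_arm(commands=[{"travel":[0.008,0.009,0],"turn":[0,0,0]},{"travel":[0.008,0.009,0],"turn":[0,0,0]},{"travel":[0.008,0.009,0],"turn":[0,0,0]}])

```text
time: 9.3
position: [0.4712, 0.3005, 0.1486]
tool_rot: [0.668, 3.069, -0.002]
ft_force: [0.1, -0.5, -1.5]
grip_width: 0.47
grip_force: 20.0
```

Run:
```python
from h import *
go(.4716,.3023,.038)
im=ctrl.get_image("scene"); a=cv2.resize(im[80:230,200:400],(800,600),interpolation=cv2.INTER_CUBIC)
cv2.imwrite("pics/c3.png",a[:,:,::-1])
```

```text
t 9.3 pos [0.4712 0.3005 0.1486] shift [0.0005 0.0019 0.1106] w 0.47 F [ 0.1 -0.5 -1.5]
```

View pics/c3.png

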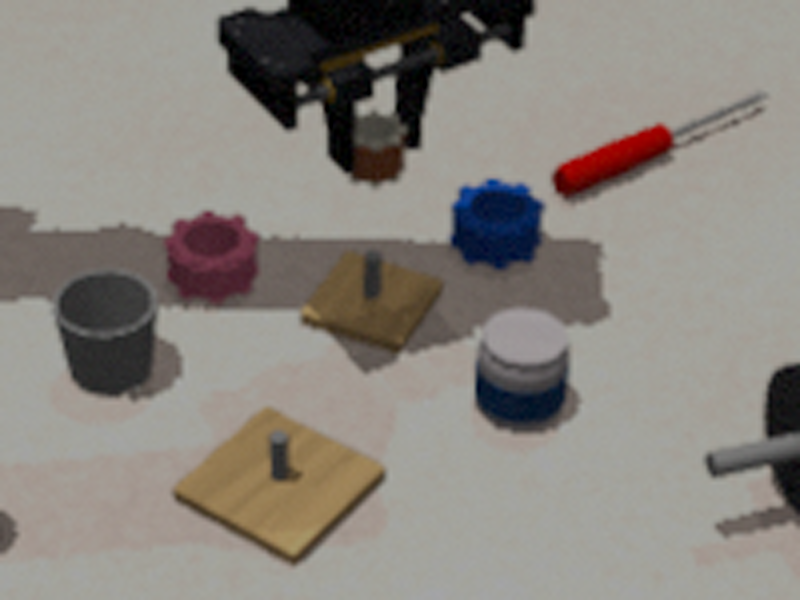

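Run:
```python
from h import *
f=lambda u,v:(200+u/4-.4,80+v/4-.4)
print("coil",ray("scene",f(380,127),.155).round(4),"coil bottom",ray("scene",f(378,170),.123).round(4),"post",ray("scene",f(372,254),.048).round(4),"base",ray("scene",f(373,295),.012).round(4))
go(.4716,.3023,.038)
```

```text
coil [0.4759 0.3031 0.155 ] coil bottom [0.477  0.3004 0.123 ] post [0.4714 0.3041 0.048 ] base [0.4727 0.3047 0.012 ]
t 9.35 pos [0.4715 0.3    0.1487] shift [0.001  0.0022 0.1106] w 0.471 F [ 0.5 -0.7 -1.1]
```

The view shows the coil's axis within about 4 mm of the post (slack is 9 mm). I shift slightly and lower.

Request:
step_arm(commands=[{"travel":[0.002,0.002,0.03],"turn":[0,0,0]},{"travel":[0.002,0.002,0.055],"turn":[0,0,0]},{"travel":[0.002,0.002,0.07],"turn":[0,0,0]},{"travel":[0.002,0.002,0.08],"turn":[0,0,0]},{"travel":[0.002,0.002,0.085],"turn":[0,0,0]}])

```text
time: 9.85
position: [0.4698, 0.3041, 0.063]
tool_rot: [-0.668, -3.07, 0.001]
ft_force: [0.1, 0.9, -0.5]
grip_width: 0.476
grip_force: 20.0
```

Request:
step_arm(commands=[{"travel":[0,0,0.01],"turn":[0,0,0]},{"travel":[0,0,0.018],"turn":[0,0,0]},{"travel":[0,0,0.022],"turn":[0,0,0]},{"travel":[0,0,0.022],"turn":[0,0,0]}])

```text
time: 10.25
position: [0.4691, 0.3049, 0.041]
tool_rot: [-0.665, -3.07, 0.001]
ft_force: [0.3, 0.0, -1.2]
grip_width: 0.472
grip_force: 20.0
```

Request:
step_arm(commands=[{"travel":[0,0,0.001],"turn":[0,0,0]},{"travel":[0,0,0.002],"turn":[0,0,0]},{"travel":[0,0,0.002],"turn":[0,0,0]}])

```text
time: 10.55
position: [0.4696, 0.3052, 0.0398]
tool_rot: [0.665, 3.07, 0.001]
ft_force: [-0.4, 0.4, -0.8]
grip_width: 0.47
grip_force: 20.0
```

Request:
step_arm(commands=[{"travel":[0,0,0.001],"turn":[0,0,0]},{"travel":[0,0,0.0015],"turn":[0,0,0]},{"travel":[0,0,0.0015],"turn":[0,0,0]}])

```text
time: 10.85
position: [0.4697, 0.3053, 0.0387]
tool_rot: [0.665, 3.07, 0.001]
ft_force: [-0.8, -0.2, 3.6]
grip_width: 0.471
grip_force: 20.0
```

Contact (+3.6 N). Release and lift.

Request:
step_arm(commands=[{"travel":[0,0,0],"turn":[0,0,0]},{"travel":[0,0,0],"turn":[0,0,0]},{"travel":[0,0,0],"turn":[0,0,0]},{"travel":[0,0,0],"turn":[0,0,0]},{"travel":[0,0,0],"turn":[0,0,0]}], gripper=1.0)

```text
time: 11.35
position: [0.4694, 0.305, 0.0379]
tool_rot: [-0.665, -3.07, 0.0]
ft_force: [-0.6, -0.8, -0.6]
grip_width: 0.844
grip_force: 0.0
```

Request:
step_arm(commands=[{"travel":[0,0,-0.015],"turn":[0,0,0]},{"travel":[0,0,-0.04],"turn":[0,0,0]},{"travel":[0,0,-0.075],"turn":[0,0,0]},{"travel":[0,0,-0.11],"turn":[0,0,0]}])

```text
time: 11.75
position: [0.4693, 0.3049, 0.1502]
tool_rot: [0.665, 3.07, 0.0]
ft_force: [0.0, 0.8, -0.7]
grip_width: 0.993
grip_force: 0.0
```

Run:
```python
from h import *
go(.4360,-.295,.145)
im=ctrl.get_image("scene"); a=cv2.resize(im[80:230,200:400],(800,600),interpolation=cv2.INTER_CUBIC)
cv2.imwrite("pics/c4.png",a[:,:,::-1])
```

```text
t 11.75 pos [0.4693 0.3049 0.1502] shift [-0.2181 -0.5599  0.0051] w 0.993 F [ 0.   0.8 -0.7]
```

View pics/c4.png

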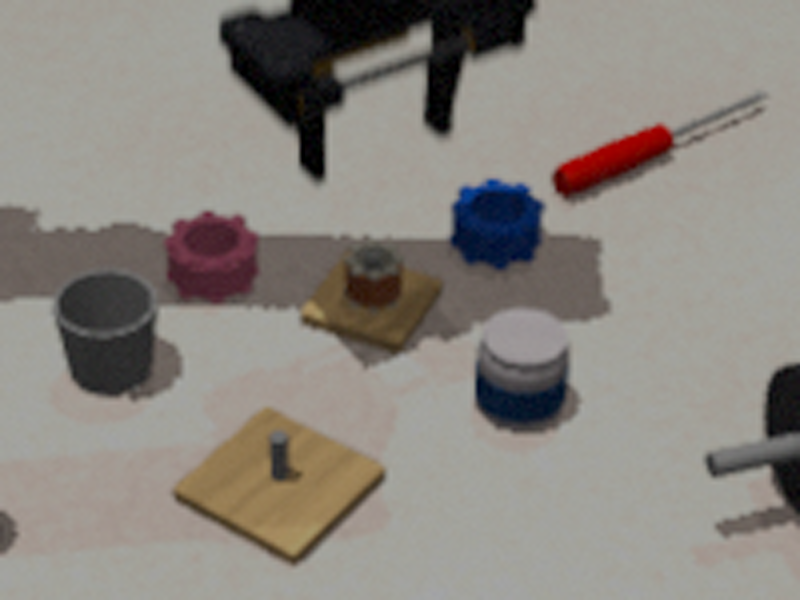

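The small coil lies flat on the small plate with the post through its hole, at crop (373,275). Next is the medium coil.

Request:
step_arm(commands=[{"travel":[-0.015,-0.019,0],"turn":[0,0,0]},{"travel":[-0.04,-0.052,0],"turn":[0,0,0]},{"travel":[-0.067,-0.088,0],"turn":[0,0,0]},{"travel":[-0.095,-0.124,0],"turn":[0,0,0]},{"travel":[-0.122,-0.159,0],"turn":[0,0,0]}])

```text
time: 12.3
position: [0.5152, 0.108, 0.1493]
tool_rot: [0.665, 3.069, 0.002]
ft_force: [-0.0, 0.2, -1.0]
grip_width: 0.999
grip_force: 0.0
```

Request:
step_arm(commands=[{"travel":[-0.027,-0.035,0],"turn":[0,0,0]},{"travel":[-0.052,-0.067,0],"turn":[0,0,0]},{"travel":[-0.069,-0.09,0],"turn":[0,0,0]},{"travel":[-0.075,-0.12,0],"turn":[0,0,0]},{"travel":[-0.079,-0.16,0],"turn":[0,0,0]}])

```text
time: 12.8
position: [0.5211, -0.0687, 0.149]
tool_rot: [0.662, 3.069, 0.001]
ft_force: [0.2, -0.1, -0.3]
grip_width: 0.998
grip_force: 0.0
```

Run:
```python
from h import *
go(.4360,-.295,.11); print(ctrl.get_state()["joint_positions"].round(2))
```

```text
t 12.8 pos [ 0.5211 -0.0687  0.149 ] shift [-0.0157 -0.2413  0.0388] w 0.998 F [ 0.2 -0.1 -0.3]
[-0.32  0.12  0.43  1.89 -0.06  1.15  1.28]
```

Request:
step_arm(commands=[{"travel":[-0.003,-0.04,0],"turn":[0,0,0]},{"travel":[-0.006,-0.08,0],"turn":[0,0,0]},{"travel":[-0.008,-0.12,0],"turn":[0,0,0]},{"travel":[-0.01,-0.16,0.01],"turn":[0,0,0]},{"travel":[-0.013,-0.2,0.02],"turn":[0,0,0]}])

```text
time: 13.3
position: [0.4493, -0.2575, 0.1293]
tool_rot: [0.664, 3.068, 0.001]
ft_force: [1.2, 1.2, -0.2]
grip_width: 1.001
grip_force: 0.0
```

Request:
step_arm(commands=[{"travel":[-0.002,-0.03,0.01],"turn":[0,0,0]},{"travel":[-0.003,-0.041,0.02],"turn":[0,0,0]},{"travel":[-0.003,-0.041,0.02],"turn":[0,0,0]},{"travel":[-0.003,-0.041,0.02],"turn":[0,0,0]}])

```text
time: 13.7
position: [0.4356, -0.294, 0.1086]
tool_rot: [0.665, 3.07, 0.001]
ft_force: [-0.1, 1.0, 0.3]
grip_width: 0.999
grip_force: 0.0
```

Run:
```python
from h import *
go(.4360,-.295,.0375); print(ctrl.get_state()["joint_positions"].round(2))
im=ctrl.get_image("scene"); a=cv2.resize(im[210:360,30:230],(800,600),interpolation=cv2.INTER_CUBIC)
cv2.imwrite("pics/c5.png",a[:,:,::-1])
```

```text
t 13.7 pos [ 0.4356 -0.294   0.1086] shift [-0.0007 -0.0008  0.0711] w 0.999 F [-0.1  1.   0.3]
[-0.03  0.18  0.63  1.93 -0.12  1.07  1.79]
```

View pics/c5.png

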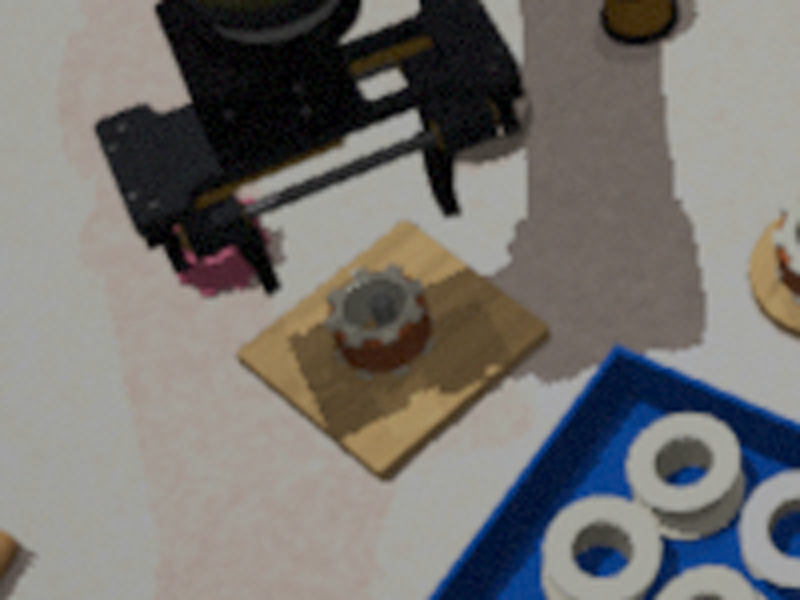

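The open fingers straddle the copper medium coil at crop (378,315), and the pink look-alike is well behind them. Descend and grip.

Request:
step_arm(commands=[{"travel":[0,-0.001,0.03],"turn":[0,0,0]},{"travel":[0,-0.001,0.055],"turn":[0,0,0]},{"travel":[0,-0.001,0.07],"turn":[0,0,0]},{"travel":[0,-0.001,0.07],"turn":[0,0,0]}])

```text
time: 14.15
position: [0.4342, -0.2937, 0.0366]
tool_rot: [-0.662, -3.068, -0.002]
ft_force: [0.2, 0.3, 0.9]
grip_width: 1.003
grip_force: 0.0
```

Request:
step_arm(commands=[{"travel":[0,0,0],"turn":[0,0,0]},{"travel":[0,0,0],"turn":[0,0,0]},{"travel":[0,0,0],"turn":[0,0,0]},{"travel":[0,0,0],"turn":[0,0,0]},{"travel":[0,0,0],"turn":[0,0,0]}], gripper=0.5, force=12)

```text
time: 14.65
position: [0.435, -0.2959, 0.0386]
tool_rot: [0.665, 3.069, -0.001]
ft_force: [-1.3, -1.4, 1.3]
grip_width: 0.629
grip_force: 2.0
```

Request:
step_arm(commands=[{"travel":[0,0,0],"turn":[0,0,0]},{"travel":[0,0,0],"turn":[0,0,0]}], force=25)

```text
time: 14.85
position: [0.435, -0.2958, 0.0386]
tool_rot: [0.665, 3.069, -0.0]
ft_force: [-0.3, -0.9, 4.4]
grip_width: 0.623
grip_force: 25.0
```

Request:
step_arm(commands=[{"travel":[0,0,-0.01],"turn":[0,0,0]},{"travel":[0,0,-0.03],"turn":[0,0,0]},{"travel":[0,0,-0.06],"turn":[0,0,0]},{"travel":[0,0,-0.09],"turn":[0,0,0]},{"travel":[0,0,-0.11],"turn":[0,0,0]}])

```text
time: 15.35
position: [0.4351, -0.2957, 0.1503]
tool_rot: [0.665, 3.068, -0.0]
ft_force: [0.7, -1.0, -2.0]
grip_width: 0.621
grip_force: 25.0
```

Run:
```python
from h import *
go(.5220,.1190,.147)
```

```text
t 15.35 pos [ 0.4351 -0.2957  0.1503] shift [0.0927 0.4135 0.0033] w 0.621 F [ 0.7 -1.  -2. ]
```

Request:
step_arm(commands=[{"travel":[0.004,0.018,0],"turn":[0,0,0]},{"travel":[0.011,0.05,0],"turn":[0,0,0]},{"travel":[0.019,0.086,0],"turn":[0,0,0]},{"travel":[0.027,0.122,0],"turn":[0,0,0]},{"travel":[0.036,0.16,0],"turn":[0,0,0]}])

```text
time: 15.85
position: [0.468, -0.1337, 0.1484]
tool_rot: [0.667, 3.07, 0.0]
ft_force: [0.2, 0.3, -0.8]
grip_width: 0.622
grip_force: 25.0
```

Request:
step_arm(commands=[{"travel":[0.008,0.038,0],"turn":[0,0,0]},{"travel":[0.017,0.076,0],"turn":[0,0,0]},{"travel":[0.026,0.114,0],"turn":[0,0,0]},{"travel":[0.034,0.152,0],"turn":[0,0,0]},{"travel":[0.042,0.188,0],"turn":[0,0,0]}])

```text
time: 16.35
position: [0.5076, 0.0555, 0.1483]
tool_rot: [-0.665, -3.07, -0.0]
ft_force: [0.4, 0.2, -0.9]
grip_width: 0.621
grip_force: 25.0
```

Request:
step_arm(commands=[{"travel":[0.007,0.033,0],"turn":[0,0,0]},{"travel":[0.014,0.06,0],"turn":[0,0,0]},{"travel":[0.015,0.065,0],"turn":[0,0,0]},{"travel":[0.015,0.065,0],"turn":[0,0,0]},{"travel":[0.015,0.065,0],"turn":[0,0,0]}])

```text
time: 16.85
position: [0.5208, 0.1174, 0.148]
tool_rot: [-0.668, -3.07, 0.002]
ft_force: [-0.3, -0.9, -1.1]
grip_width: 0.623
grip_force: 25.0
```

Run:
```python
from h import *
go(.5220,.1190,.039)
im=ctrl.get_image("scene"); a=cv2.resize(im[110:260,170:370],(800,600),interpolation=cv2.INTER_CUBIC)
cv2.imwrite("pics/c6.png",a[:,:,::-1])
```

```text
t 16.85 pos [0.5208 0.1174 0.148 ] shift [-0.0004  0.002   0.109 ] w 0.623 F [-0.3 -0.9 -1.1]
```

View pics/c6.png

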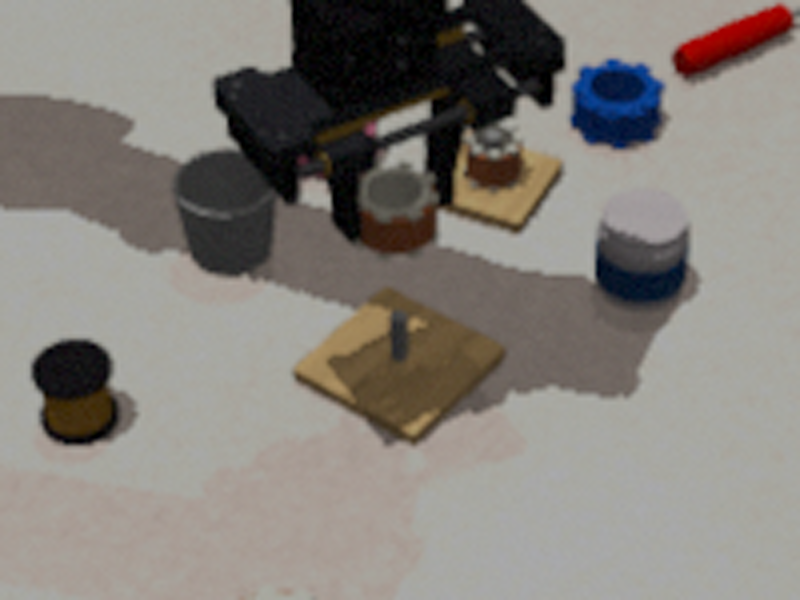

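The medium coil hangs above the medium plate, with its rim centre at crop (397,186) and the post tip at (399,315), in line. Lowering.

Request:
step_arm(commands=[{"travel":[0,0.002,0.03],"turn":[0,0,0]},{"travel":[0,0.002,0.055],"turn":[0,0,0]},{"travel":[0,0.002,0.07],"turn":[0,0,0]},{"travel":[0,0.002,0.08],"turn":[0,0,0]},{"travel":[0,0.002,0.085],"turn":[0,0,0]}])

```text
time: 17.4
position: [0.5216, 0.1196, 0.0624]
tool_rot: [-0.668, -3.069, 0.001]
ft_force: [-0.1, -0.8, -0.9]
grip_width: 0.623
grip_force: 25.0
```

Request:
step_arm(commands=[{"travel":[0,0,0.01],"turn":[0,0,0]},{"travel":[0,0,0.018],"turn":[0,0,0]},{"travel":[0,0,0.023],"turn":[0,0,0]},{"travel":[0,0,0.023],"turn":[0,0,0]}])

```text
time: 17.8
position: [0.5214, 0.1207, 0.0394]
tool_rot: [-0.665, -3.069, 0.001]
ft_force: [-0.1, -0.1, -0.6]
grip_width: 0.622
grip_force: 25.0
```

Request:
step_arm(commands=[{"travel":[0,0,0.001],"turn":[0,0,0]},{"travel":[0,0,0.0015],"turn":[0,0,0]},{"travel":[0,0,0.0015],"turn":[0,0,0]}])

```text
time: 18.1
position: [0.5221, 0.1209, 0.0389]
tool_rot: [0.665, 3.07, 0.001]
ft_force: [-1.1, -0.4, -1.0]
grip_width: 0.621
grip_force: 25.0
```

Request:
step_arm(commands=[{"travel":[0,0,0.001],"turn":[0,0,0]},{"travel":[0,0,0.0015],"turn":[0,0,0]},{"travel":[0,0,0.0015],"turn":[0,0,0]}])

```text
time: 18.4
position: [0.5222, 0.121, 0.0385]
tool_rot: [0.665, 3.07, 0.001]
ft_force: [-3.4, -1.0, 7.6]
grip_width: 0.621
grip_force: 25.0
```

Seated (+7.6 N). Release and lift.

Request:
step_arm(commands=[{"travel":[0,0,0],"turn":[0,0,0]},{"travel":[0,0,0],"turn":[0,0,0]},{"travel":[0,0,0],"turn":[0,0,0]},{"travel":[0,0,0],"turn":[0,0,0]},{"travel":[0,0,0],"turn":[0,0,0]}], gripper=1.0)

```text
time: 18.9
position: [0.5218, 0.1209, 0.0369]
tool_rot: [-0.665, -3.07, 0.0]
ft_force: [-0.1, -0.9, 0.4]
grip_width: 0.964
grip_force: 0.0
```

Request:
step_arm(commands=[{"travel":[0,0,-0.015],"turn":[0,0,0]},{"travel":[0,0,-0.04],"turn":[0,0,0]},{"travel":[0,0,-0.075],"turn":[0,0,0]},{"travel":[0,0,-0.11],"turn":[0,0,0]}])

```text
time: 19.3
position: [0.5214, 0.1206, 0.1478]
tool_rot: [-0.665, -3.069, 0.001]
ft_force: [0.0, 0.4, 0.6]
grip_width: 1.0
grip_force: 0.0
```

Run:
```python
from h import *
go(.6065,-.1196,.145)
```

```text
t 19.3 pos [0.5214 0.1206 0.1478] shift [-0.177  -0.1834  0.0028] w 1.0 F [0.  0.4 0.6]
```

Request:
step_arm(commands=[{"travel":[-0.02,-0.021,0],"turn":[0,0,0]},{"travel":[-0.048,-0.05,0],"turn":[0,0,0]},{"travel":[-0.078,-0.081,0],"turn":[0,0,0]},{"travel":[-0.108,-0.112,0],"turn":[0,0,0]},{"travel":[-0.138,-0.143,0],"turn":[0,0,0]}])

```text
time: 19.8
position: [0.5887, -0.0679, 0.1472]
tool_rot: [0.665, 3.07, 0.0]
ft_force: [0.5, 0.5, -0.4]
grip_width: 1.0
grip_force: 0.0
```

Request:
step_arm(commands=[{"travel":[-0.025,-0.026,0.01],"turn":[0,0,0]},{"travel":[-0.039,-0.04,0.03],"turn":[0,0,0]},{"travel":[-0.039,-0.04,0.04],"turn":[0,0,0]},{"travel":[-0.039,-0.04,0.04],"turn":[0,0,0]}])

```text
time: 20.2
position: [0.6057, -0.1184, 0.1049]
tool_rot: [-0.665, -3.066, -0.0]
ft_force: [0.4, 1.0, -0.6]
grip_width: 0.998
grip_force: 0.0
```

Run:
```python
from h import *
go(.6063,-.1196,.038)
im=ctrl.get_image("scene"); a=cv2.resize(im[150:300,150:350],(800,600),interpolation=cv2.INTER_CUBIC)
cv2.imwrite("pics/c7.png",a[:,:,::-1])
```

```text
t 20.2 pos [ 0.6057 -0.1184  0.1049] shift [-0.0013 -0.0008  0.0669] w 0.998 F [ 0.4  1.  -0.6]
```

View pics/c7.png

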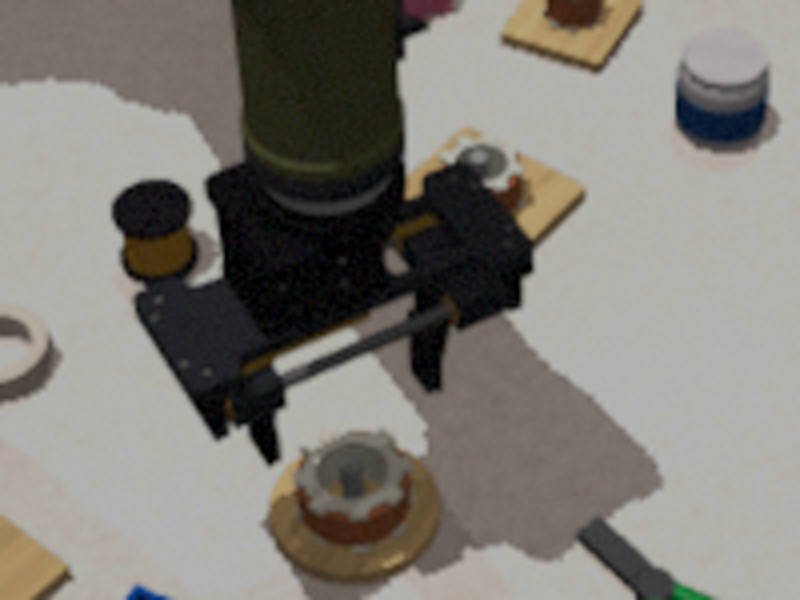

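The large coil sits on the round stand at crop (355,485) between the fingers, and the medium coil is seated behind it at (485,170). Descend and grip.

Request:
step_arm(commands=[{"travel":[-0.001,-0.001,0.03],"turn":[0,0,0]},{"travel":[-0.001,-0.001,0.055],"turn":[0,0,0]},{"travel":[-0.001,-0.001,0.067],"turn":[0,0,0]},{"travel":[-0.001,-0.001,0.067],"turn":[0,0,0]}])

```text
time: 20.65
position: [0.6068, -0.1185, 0.039]
tool_rot: [-0.662, -3.068, -0.001]
ft_force: [-0.2, -0.4, -0.2]
grip_width: 1.002
grip_force: 0.0
```

Request:
step_arm(commands=[{"travel":[0,0,0],"turn":[0,0,0]},{"travel":[0,0,0],"turn":[0,0,0]},{"travel":[0,0,0],"turn":[0,0,0]},{"travel":[0,0,0],"turn":[0,0,0]},{"travel":[0,0,0],"turn":[0,0,0]}], gripper=0.6, force=15)

```text
time: 21.15
position: [0.6085, -0.1205, 0.0412]
tool_rot: [0.665, 3.069, 0.001]
ft_force: [0.2, -0.3, 5.0]
grip_width: 0.767
grip_force: 15.0
```

Request:
step_arm(commands=[{"travel":[0,0,-0.002],"turn":[0,0,0]},{"travel":[0,0,-0.02],"turn":[0,0,0]},{"travel":[0,0,-0.05],"turn":[0,0,0]},{"travel":[0,0,-0.085],"turn":[0,0,0]},{"travel":[0,0,-0.11],"turn":[0,0,0]}], force=25)

```text
time: 21.65
position: [0.6076, -0.1205, 0.1513]
tool_rot: [0.666, 3.07, -0.0]
ft_force: [0.6, -0.0, -2.0]
grip_width: 0.766
grip_force: 25.0
```

Run:
```python
from h import *
go(.4392,-.2957,.148)
```

```text
t 21.65 pos [ 0.6076 -0.1205  0.1513] shift [ 0.0807 -0.2292  0.0033] w 0.766 F [ 0.6 -0.  -2. ]
```

Request:
step_arm(commands=[{"travel":[0.006,-0.018,0],"turn":[0,0,0]},{"travel":[0.018,-0.05,0],"turn":[0,0,0]},{"travel":[0.031,-0.088,0],"turn":[0,0,0]},{"travel":[0.044,-0.126,0],"turn":[0,0,0]},{"travel":[0.057,-0.163,0],"turn":[0,0,0]}])

```text
time: 22.15
position: [0.485, -0.2464, 0.1482]
tool_rot: [-0.666, -3.067, -0.0]
ft_force: [0.9, -1.2, -3.1]
grip_width: 0.76
grip_force: 25.0
```

Request:
step_arm(commands=[{"travel":[0.013,-0.036,0],"turn":[0,0,0]},{"travel":[0.022,-0.06,0],"turn":[0,0,0]},{"travel":[0.024,-0.066,0],"turn":[0,0,0]},{"travel":[0.024,-0.066,0],"turn":[0,0,0]},{"travel":[0.024,-0.066,0],"turn":[0,0,0]}])

```text
time: 22.65
position: [0.4394, -0.294, 0.1492]
tool_rot: [-0.663, -3.07, -0.002]
ft_force: [0.9, 0.7, -2.9]
grip_width: 0.762
grip_force: 25.0
```

Run:
```python
from h import *
go(.4392,-.2957,.042)
im=ctrl.get_image("scene"); a=cv2.resize(im[210:360,30:230],(800,600),interpolation=cv2.INTER_CUBIC)
cv2.imwrite("pics/c8.png",a[:,:,::-1])
```

```text
t 22.65 pos [ 0.4394 -0.294   0.1492] shift [-0.0006 -0.0017  0.1072] w 0.762 F [ 0.9  0.7 -2.9]
```

View pics/c8.png

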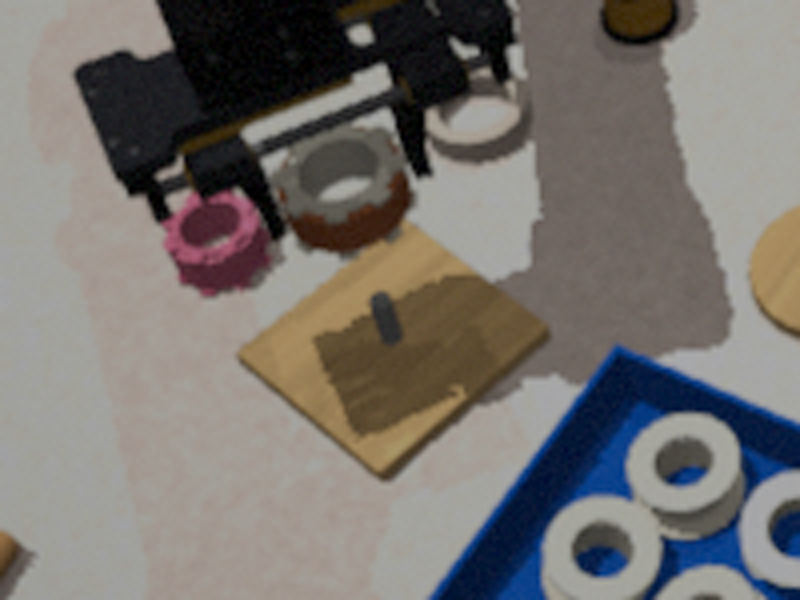

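The large coil is in line with the post: rim centre at crop (345,165), post running from (392,340) up to (380,298). Lowering.

Request:
step_arm(commands=[{"travel":[0,-0.001,0.03],"turn":[0,0,0]},{"travel":[0,-0.001,0.055],"turn":[0,0,0]},{"travel":[0,-0.001,0.07],"turn":[0,0,0]},{"travel":[0,-0.001,0.08],"turn":[0,0,0]},{"travel":[0,-0.001,0.085],"turn":[0,0,0]}])

```text
time: 23.2
position: [0.4391, -0.2956, 0.0643]
tool_rot: [-0.663, -3.07, -0.0]
ft_force: [0.4, -0.0, -2.3]
grip_width: 0.766
grip_force: 25.0
```

Request:
step_arm(commands=[{"travel":[0,0,0.01],"turn":[0,0,0]},{"travel":[0,0,0.017],"turn":[0,0,0]},{"travel":[0,0,0.02],"turn":[0,0,0]},{"travel":[0,0,0.02],"turn":[0,0,0]}])

```text
time: 23.6
position: [0.4386, -0.2961, 0.0448]
tool_rot: [-0.665, -3.07, -0.0]
ft_force: [0.7, -0.7, -2.6]
grip_width: 0.76
grip_force: 25.0
```

Request:
step_arm(commands=[{"travel":[0,0,0.001],"turn":[0,0,0]},{"travel":[0,0,0.0015],"turn":[0,0,0]},{"travel":[0,0,0.0015],"turn":[0,0,0]}])

```text
time: 23.9
position: [0.439, -0.2963, 0.0438]
tool_rot: [0.665, 3.07, 0.0]
ft_force: [1.1, -0.1, -3.1]
grip_width: 0.761
grip_force: 25.0
```

Request:
step_arm(commands=[{"travel":[0,0,0.001],"turn":[0,0,0]},{"travel":[0,0,0.0015],"turn":[0,0,0]},{"travel":[0,0,0.0015],"turn":[0,0,0]}])

```text
time: 24.2
position: [0.4388, -0.2961, 0.042]
tool_rot: [-0.665, -3.07, -0.0]
ft_force: [-0.3, -1.1, -3.0]
grip_width: 0.763
grip_force: 25.0
```

Request:
step_arm(commands=[{"travel":[0,0,0.001],"turn":[0,0,0]},{"travel":[0,0,0.001],"turn":[0,0,0]},{"travel":[0,0,0.001],"turn":[0,0,0]}])

```text
time: 24.5
position: [0.4389, -0.2962, 0.0413]
tool_rot: [0.665, 3.07, 0.0]
ft_force: [-1.6, 0.4, 0.6]
grip_width: 0.761
grip_force: 25.0
```

Contact (force rose from −3.0 to +0.6 N). Release and lift clear.

Request:
step_arm(commands=[{"travel":[0,0,0],"turn":[0,0,0]},{"travel":[0,0,0],"turn":[0,0,0]},{"travel":[0,0,0],"turn":[0,0,0]},{"travel":[0,0,0],"turn":[0,0,0]},{"travel":[0,0,0],"turn":[0,0,0]}], gripper=1.0)

```text
time: 25.0
position: [0.4389, -0.2962, 0.0411]
tool_rot: [0.665, 3.07, 0.0]
ft_force: [0.2, 0.2, 0.1]
grip_width: 0.993
grip_force: 0.0
```

Request:
step_arm(commands=[{"travel":[0,0,-0.015],"turn":[0,0,0]},{"travel":[0,0,-0.04],"turn":[0,0,0]},{"travel":[0,0,-0.075],"turn":[0,0,0]},{"travel":[0,0,-0.12],"turn":[0,0,0]},{"travel":[0,0,-0.15],"turn":[0,0,0]}])

```text
time: 25.5
position: [0.4394, -0.2971, 0.1952]
tool_rot: [0.665, 3.066, -0.001]
ft_force: [1.6, -0.0, -0.5]
grip_width: 0.997
grip_force: 0.0
```

Run:
```python
from h import *
im=ctrl.get_image("scene"); a=cv2.resize(im[110:335,70:370],(800,600),interpolation=cv2.INTER_CUBIC)
cv2.imwrite("pics/c9.png",a[:,:,::-1]); go(0,0,0)
```

```text
t 25.55 pos [ 0.4416 -0.2985  0.1997] shift [0.5279 0.0883 0.1938] w 1.001 F [ 2.2 -2.6  2.6]
```

View pics/c9.png

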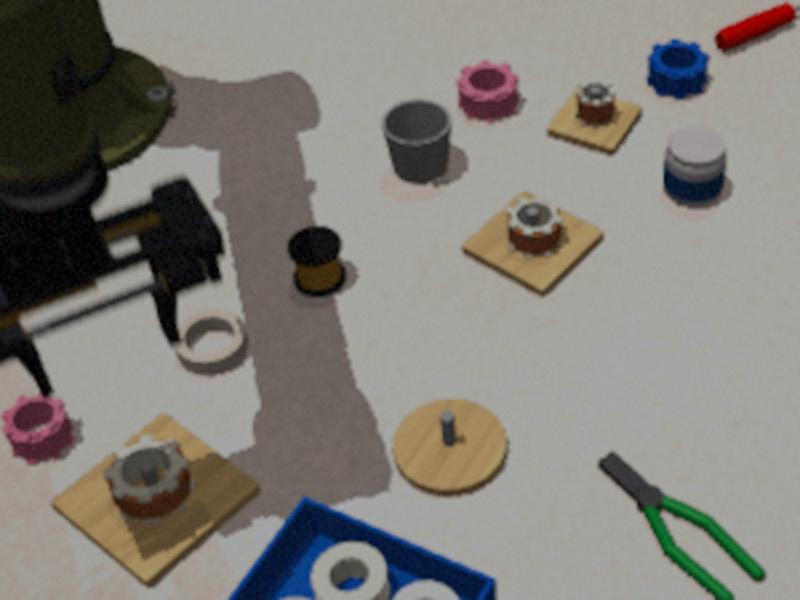

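All three coils lie flat over their own posts: large at crop (148,480), medium at (535,225) and small at (597,103). The round stand at (450,440) is empty, and the spool, tin and pliers have not moved. Handing in.

```bash
python3 -c "
from bench import ctrl
print(ctrl.close_job())"
```

```text
the job is handed in; nothing more can be done
None
```

All three coils are seated flat on their own square stands, the round stand is empty again, the spool, tin and pliers look unmoved in the last picture, and I handed the job in at about 26 s on the robot's clock; no verdict came back.

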